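# Roll the betel box down to the stop and weigh it

### The job

The filled betel box, the aluminium box with the carrying handle, waits near the open end of the roller track. Roll it along the rollers, without lifting it on the way, until it sits right up against the end stop; then lift it off, set it down gently, upright, in the middle of the scale's pan and let go. Leave the other things on the bench standing where they are.

Things in the scene. Friction and masses are not known exactly. Their poses are not given: they have to be found in the camera images.
- track: Fixed table-top roller track: 12 free-turning level rollers (25 mm) between two steel side channels, 450 mm long (y axis), 140 mm wide (x). Origin on the table under its centre; +y runs to the end stop, the -y end is open. Roller tops 65 mm above the table; channels 12 mm higher, 110 mm apart inside, guide the box. Rollers turn very easily: a shoved box coasts on a little.
- track_stop (a point): Middle of the end stop's face at roller-top height, 215.5 mm from the track's origin along its +y; axes as the track's. The stop is a steel plate with two rubber buffers across the +y end, reaching 41 mm above the roller tops. The box is home when its end touches the buffers, its centre then 75 mm short of this point.
- betel_box_center (a point): Loose aluminium betel box, lid clasped, one rigid piece, 0.4 to 0.85 kg: 150 mm long (its y axis, along the track), 100 mm wide (x), 65 mm high to the flat lid, flat-ended. The point is its centre, half-way up the body (32.5 mm above its underside).
- betel_box_handle (a point): Middle of the carrying handle's bar, 66.5 mm above the box's centre: rigid round bar 12 mm thick along the box's y axis, about 80 mm long overall, on two posts, its centre 34 mm above the lid (28 mm free height below the bar). It can be pinched from above, fingers closing along the box's x axis.
- scale_pan (a point): Centre of the top of the flat steel pan of a low fixed bench scale; pan 150 mm (x) by 185 mm (y), top 46 mm above the table; a lower display strip lies beyond its +y end. The scale stands either past the stop end of the track or beside the track's far (+x) side near the stop; its y axis is within 0.06 rad of the track's.
- bowl: Bystander: blue melamine bowl, 130 mm across, 55 mm high, standing in whichever of those two places the scale does not take. Origin at the centre of its foot.
- perfume: Bystander: glass perfume bottle with a twist cap, 34 x 60 x 102 mm, beside the far (+x) side of the track. Origin at the centre of its foot.
- torch: Bystander: black plastic solar torch, 150 mm long, 48 mm high, lying between the robot and the track. Origin on the table under its middle.
- lime_pot: Bystander: small brass lime pot with a knobbed lid, 62 mm across, 75 mm high, beside the far (+x) side of the track, half-way along. Origin at the centre of its foot.
- mug: Bystander: white mug, 76 mm across, 85 mm high, far left. Origin at the centre of its foot.
- cutter: Bystander: steel areca-nut cutter, 170 mm long, lying flat on the far right. Origin on the table under its middle.

How it is judged (in metres and radians):
On the way, in this order (a step that is already met when the one before it is completed fails the run):
1. the box stands on the rollers, up against the end stop (gap under 8 mm), at rest (y of betel_box_center in the frame of track_stop between -0.083 and -0.07 m and z of betel_box_center in the frame of track_stop below 0.0385 m and linear speed of betel_box below 0.03 m/s), for 0.2 s.
2. the box is lifted clear of the rollers by more than 30 mm (z of betel_box_center in the frame of track_stop above 0.0625 m), for 0.1 s.
At the end, for the whole second after the job is handed in: The betel box stands upright (within 0.08 rad) and still, its weight on the scale's pan, its centre within 30 mm of the pan's centre (horizontal distance between betel_box_center and scale_pan below 0.03 m and z of betel_box_center in the frame of scale_pan below 0.0375 m and angle between betel_box_center's own z axis and vertical below 0.08 rad and contact force between betel_box and scale above 2.5 N and linear speed of betel_box below 0.02 m/s and angular speed of betel_box below 0.2 rad/s); the robot touches nothing.
It fails at once if the box is lifted off the rollers (more than 20 mm) over the track before it has come to the stop end (more than 60 mm short of home) (z of betel_box_center in the frame of track_stop above 0.0525 m and y of betel_box_center in the frame of track_stop between -0.5 and -0.135 m and x of betel_box_center in the frame of track_stop between -0.06 and 0.06 m).
It fails at once if the box is tipped by more than 0.5 rad (angle between betel_box_center's own z axis and vertical above 0.5 rad).
It fails at once if the box is dropped or slammed onto the scale (faster than 0.4 m/s within 40 mm above the pan) (linear speed of betel_box above 0.4 m/s and z of betel_box_center in the frame of scale_pan below 0.0725 m and horizontal distance between betel_box_center and scale_pan below 0.1 m).
It fails at once if a bystander is shifted by more than 30 mm or knocked over (distance of any of bowl, perfume, torch, lime_pot, mug, cutter from where it was at the start of the episode above 0.03 m or angle between any of perfume, lime_pot, mug's own z axis and vertical above 0.5 rad).
It also fails if it takes over 53 s, if anything falls off the work surface, if the arm or the gripper's body presses on something with over 40 N, if the wrist force passes 120 N, or if a joint passes its speed limit or range.

### The arm

A 6-joint arm with a two-finger parallel gripper is mounted at the origin on the work surface. World frame = base frame: x ahead of the robot, y to its left, z up, the work surface at z = 0. Lengths are in mm, angles in rad, forces in N, time in s.
With the tool pointing down it reaches from about 350 to 775 mm from the base axis. Payload 7.3 kg.
Tool frame: the origin (TCP) lies at the very end of the fingers, on their centre line; the grasp point (between the pads) lies 19 mm behind it (bot.tcp_to_grasp is the distance from the TCP to the grasp point, in mm); z points along the fingers, y is the direction in which the jaws open and shut (so a half turn about z gives the same grasp; the last joint's range is limited). The gripper opens to 92 mm and grips with 3 to 60 N. Pads are 19 mm wide; open, the fingers measure 130 mm over their backs; the gripper's body (75 mm by 190 mm) begins 47 mm behind the grasp point.
Start: joints at [1.183, 0.342, 1.524, -0, 1.275, -0.146], TCP at [125.695, 509.75, 226.741] pointing down, gripper open.
Joint ranges: [-2.53, 2.53], [-0.77, 2.02], [0.04, 2.7], [-1, 4.14], [0.28, 2.66], [-3.11, 3.11]. Speed limits (rad/s): [2.57, 2.57, 3.14, 3.14, 3.14, 3.14].

### API

Orientations are given as [roll, pitch, yaw] about the fixed x, y, z axes, in that order (R = Rz(yaw) Ry(pitch) Rx(roll)).
In Python, from plant import bot gives the robot as it stands. The module is installed in compiled form; this text tells all that it offers.
- The arm moves only by the tool carry_out, never from a script. Its argument "motion" is a list of rows, each a list of 5 numbers: the closure, from 0 (fully open) to 1 (shut), then the shift along the tool's x, y, z in mm, then the turn about the tool's z in degrees. In form: [[claw, dx, dy, dz, spin], ...]. A call has 1 to 10 rows; each row is the pose to reach, as a shift and turn from the pose measured when the call began, along the tool's axes at that moment; what a row does not reach only later rows make up. A row lasts 1/8 s, in which the tool goes at most 62.5 mm and 10.7 degrees, less where a joint would pass 70% of its speed; a pose out of reach is approached as far as the arm can. A call with a gripper value outside its range is refused whole. The fingers move at their own pace and stop on an object; the grip force is fixed at half the most. Time passes only in rows, so rows that repeat a pose let the fingers close. It gives the time, the measured TCP pose, the force and the opening at its end, in the units of the state.
- bot.get_obs(): the state, without advancing time (a new reading comes with each control period).
- bot.capture(name): name is "scene" or "top"; returns a dict with "color" (420x560x3 uint8, red, green, blue), "depth" (420x560 float32, mm along the optical axis (not along the pixel's ray), 0 where there is no reading), "K" (3x3 intrinsics, pixels), "k1" (the pictures are not rectified: a ray, as slopes to the right and down, at radius r is drawn at 1 + k1 r^2 times it, then the intrinsics apply), "camera_from_world" (4x4, takes a point from world to camera coordinates). Camera axes: x right, y down, z forward; pixel columns grow to the right and rows downward; lengths in mm; the calibration is good to about 2 mm. A picture is of the moment at which its call begins.
- bot.close_job(): hands the job in, once; it reports no verdict.
The state is a dict: "time": time; "joint_positions": joint angles; "dq": joint speeds; "tau": joint torques, N m; "tool_pos": TCP position; "tcp_rot": TCP orientation; "contact_force": force on the tool from outside, world axes, zero at the start; "moment": the same for the moment, N m; "grip_width": finger opening in mm.
Only numpy, scipy, OpenCV 4.12 (cv2) and the standard library are available. Lean on these libraries where they do the work, as an engineer would, in place of code of your own. Each camera call takes 0.05 s, during which the arm holds its last target.

## Working session

There is one attempt and no reset: what is moved stays moved. The work goes in short steps, Python scripts to look and compute and a tool call to move; the robot and the scene stay as the last step left them, time stands still between calls to the robot, and variables do not carry over. Pictures are saved under pics/ and viewed, and the job is handed in when it is done.

Besides the shell and the picture viewer there is one more tool, called after "Emit:" as a command line: name --pt "numbers of a row" for each row, then --argument value for the rest. carry_out: Moves the arm, as the interface text tells. Its arguments: {"type":"object","properties":{"motion":{"type":"array","items":{"type":"array","items":{"type":"number"}}}},"required":["motion"]}

```bash
mkdir -p pics
cat > h.py <<'E'
import numpy as np, cv2
from plant import bot
def snap(cam,fn):
    c=bot.capture(cam); np.savez(''+fn+'.npz',**c); cv2.imwrite('pics/'+fn+'.png',c['color'][:,:,::-1]); return c
def und(c,u,v):
    K=c['K'];d=np.array([[(u-K[0,2])/K[0,0],(v-K[1,2])/K[1,1]]])[0]
    s=d.copy()
    for _ in range(20): s=d/(1+c['k1']*(s@s))
    return s
def ray(c,u,v):
    s=und(c,u,v);T=np.linalg.inv(c['camera_from_world'])
    return T[:3,3],T[:3,:3]@np.array([s[0],s[1],1])
def onplane(c,u,v,z):
    o,d=ray(c,u,v); return o+d*(z-o[2])/d[2]
def cloud(c):
    h,w=c['depth'].shape;K=c['K'];U,V=np.meshgrid(np.arange(w),np.arange(h))
    dx=(U-K[0,2])/K[0,0];dy=(V-K[1,2])/K[1,1];x,y=dx.copy(),dy.copy()
    for _ in range(20):
        f=1+c['k1']*(x*x+y*y);x,y=dx/f,dy/f
    D=c['depth'];P=np.stack([x*D,y*D,D],-1);T=np.linalg.inv(c['camera_from_world'])
    W=P@T[:3,:3].T+T[:3,3];W[D==0]=np.nan;return W
E
python3 - <<'E'
from h import *
for n in('scene','top'):
    c=snap(n,n+'0');T=np.linalg.inv(c['camera_from_world']);print(n,T.round(2).tolist(),c['K'][0,0],c['k1'])
print(bot.get_obs())
E
```

```text
scene [[0.17, 0.55, -0.82, 1601.93], [0.99, -0.09, 0.15, -224.75], [0.01, -0.83, -0.56, 880.74], [0.0, 0.0, 0.0, 1.0]] 521.0960760340625 -0.1764128598069841
top [[-0.01, -1.0, 0.07, 402.6], [-1.0, 0.01, 0.02, -48.63], [-0.02, -0.07, -1.0, 1564.23], [0.0, 0.0, 0.0, 1.0]] 510.74252138713655 -0.017121374303648015
{'time': 0.1, 'joint_positions': array([ 1.18300382e+00,  3.42629965e-01,  1.52489239e+00, -1.59510078e-05,
        1.27539047e+00, -1.46012733e-01]), 'dq': array([ 1.36299238e-03, -1.12467666e-03, -2.22798745e-03, -5.60026411e-05,
       -8.96004264e-04, -4.75635947e-04]), 'tau': array([ 2.83793910e-03, -4.32005811e+01, -2.44694871e+01,  7.19965110e-02,
        5.26851055e-02, -7.25234759e-05]), 'tool_pos': array([125.55806926, 509.40683072, 226.13659442]), 'tcp_rot': array([-3.14028431e+00, -1.76985624e-04,  2.89981741e+00]), 'contact_force': array([-0.11602758, -0.96601257, -0.42674951]), 'moment': array([-0.02253762, -0.03340958, -0.03215974]), 'grip_width': 91.73502558425541}
```

View pics/scene0.png

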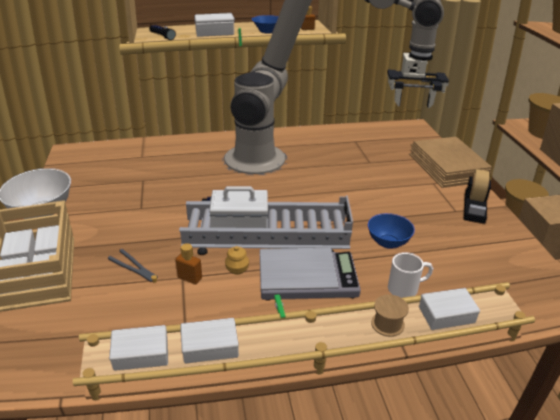

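View pics/top0.png

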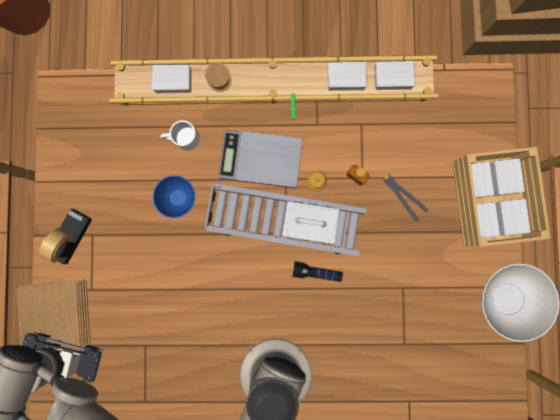

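The top view shows the box at about (311,222) on the track, with the stop at (211,208). The scale pan is around (268,159) beside the track, with the bowl past the stop at (174,196). Next I measure them.

Run:
```python
from h import *
c=dict(np.load('top0.npz'))
im=c['color'][110:290,140:440]
cv2.imwrite('pics/topz.png',cv2.resize(im,None,fx=2.66,fy=2.66,interpolation=cv2.INTER_CUBIC)[:,:,::-1])
W=cloud(c)
# lid plane region
Z=W[...,2]
reg=np.zeros(Z.shape,bool);reg[185:265,195:375]=1
zs=Z[reg];h,e=np.histogram(zs,bins=np.arange(-5,190,5));print([(int(a),int(b)) for a,b in zip(e,h) if b])
def rect(m,name):
    m=cv2.morphologyEx(m.astype(np.uint8),cv2.MORPH_OPEN,np.ones((3,3)))
    n,l,s,ct=cv2.connectedComponentsWithStats(m);k=1+np.argmax(s[1:,4]);P=W[l==k]
    r=cv2.minAreaRect(P[:,:2].astype(np.float32));print(name,r,'z',np.median(P[:,2]),len(P),ct[k])
rect(reg&(Z>118)&(Z<142),'lid')
rect(reg&(Z>152),'handle')
g=np.zeros(Z.shape,bool);g[120:195,210:310]=1
rect(g&(Z>36)&(Z<56),'pan')
rect(reg&(Z>45)&(Z<85),'track')
rect(reg&(Z>92)&(Z<116)&(np.arange(560)[None]<235),'stop')
```

```text
[(-5, 3489), (0, 3111), (5, 526), (10, 24), (15, 7), (20, 26), (25, 97), (30, 83), (35, 38), (40, 38), (45, 40), (50, 177), (55, 587), (60, 1119), (65, 630), (70, 455), (75, 851), (80, 287), (85, 23), (90, 18), (95, 49), (100, 51), (105, 39), (110, 19), (115, 19), (120, 86), (125, 727), (130, 825), (135, 124), (140, 3), (150, 1), (155, 8), (160, 27), (165, 55), (170, 36)]
lid ((450.5921630859375, -103.3000259399414), (150.15399169921875, 102.67887115478516), 81.00926971435547) z 130.33788260045003 1755 [309.97094017 222.40968661]
handle ((451.0660705566406, -103.09332275390625), (75.68610382080078, 12.184205055236816), 80.82491302490234) z 167.82999019036242 121 [310.56198347 221.91735537]
pan ((645.7930908203125, 17.178207397460938), (186.36895751953125, 150.88446044921875), 82.14643096923828) z 45.71971307607532 3011 [268.48455663 159.1172368 ]
track ((460.9267578125, -40.02784729003906), (435.5307922363281, 140.2410888671875), 80.07730865478516) z 65.77778201673118 3911 [278.62720532 218.25006392]
stop ((528.8009033203125, 178.7473602294922), (11.322094917297363, 27.6248836517334), 81.06818389892578) z 100.44171215411404 46 [211.58695652 196.56521739]
```

View pics/topz.png

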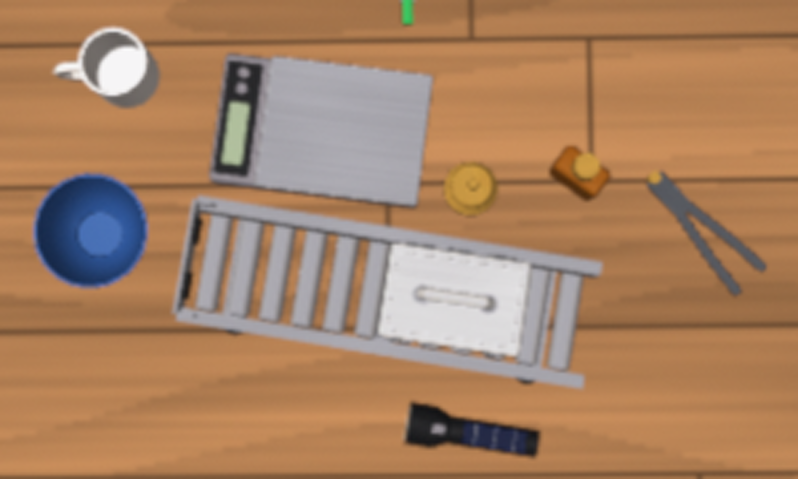

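```bash
cat >> h.py <<'E'
def plan(target,yaw):
    """shift in tool axes and spin(deg) from the current pose to TCP target with world yaw"""
    from scipy.spatial.transform import Rotation as R
    o=bot.get_obs();r=R.from_euler('xyz',o['tcp_rot']).as_matrix()
    d=r.T@(np.array(target)-o['tool_pos']);s=-np.degrees((yaw-o['tcp_rot'][2]+np.pi)%(2*np.pi)-np.pi)
    return d.round(1),round(s,1)
E
python3 - <<'E'
from h import *
c=dict(np.load('top0.npz'));W=cloud(c);Z=W[...,2]
a=np.radians(81);u=np.array([np.cos(a),np.sin(a)]);n=np.array([u[1],-u[0]]) # u=+y track, n=+x track
b=np.array([450.8,-103.2]);P=W[...,:2]-b;s=P@u;t=P@n
for nm,m in(('far',(t>50)&(t<75)),('near',(t<-50)&(t>-75))):
    m&=(Z>70)&(Z<84)&(s>-160)&(s<300)
    l=cv2.fitLine(np.stack([s[m],t[m]],1).astype(np.float32),cv2.DIST_HUBER,0,.01,.01).ravel()
    print(nm,m.sum(),'angle',np.degrees(np.arctan(l[1]/l[0])),'t at s=0',l[3]-l[2]*l[1]/l[0],'s',np.percentile(s[m],[.5,2,98,99.5]).round(1))
m=(abs(t)<60)&(Z>88)&(Z<116)&(s>150)&(s<300)
print('stop s',np.percentile(s[m],[2,20,50,80,98]),m.sum())
m=(abs(t)<60)&(Z>98)&(Z<112)&(s>150);print(np.median(s[m]),np.median(Z[m]))
# second view: scene camera
c2=dict(np.load('scene0.npz'));W2=cloud(c2);Z2=W2[...,2];P=W2[...,:2]-b;s=P@u;t=P@n
m=(abs(t)<60)&(Z2>124)&(Z2<138)&(abs(s)<100);print('lid scene',cv2.minAreaRect(W2[m][:,:2].astype(np.float32)),np.median(Z2[m]))
m=(abs(t)<50)&(Z2>158)&(Z2<180)&(abs(s)<60);print('handle scene',W2[m].mean(0),m.sum())
m=(abs(t)<70)&(Z2>88)&(Z2<116)&(s>150)&(s<300);print('stop scene',np.percentile(s[m],[2,50,98]))
print('stop px rays at z106 left edge', [ (onplane(c,x,y,106)[:2]-b)@u for x,y in((207,209),(210,209))])
a=np.radians(81);print(plan([451,-103,226],a))
print(plan([380,300,226],a+.7))
E
```

```text
far 742 angle 0.8504863 t at s=0 61.745888 s [-152.2 -146.   282.3  290.4]
near 762 angle 0.98150957 t at s=0 -63.580566 s [-150.6 -144.7  283.5  292.8]
stop s [280.8365903  288.13930106 292.57884087 294.57171435 296.78487785] 147
293.13277293401165 103.81584393666526
lid scene ((455.4362487792969, -107.25621032714844), (149.6965789794922, 104.81499481201172), 79.97925567626953) 131.59750863829578
handle scene [ 455.78565473 -106.90740804  166.54637859] 144
stop scene [270.66428393 285.56464434 291.09314235]
stop px rays at z106 left edge [np.float64(297.2218755423194), np.float64(288.67297620372085)]
(array([-462.6, -516.7,    0.7]), np.float64(85.1))
(array([-297.2, -142.4,    0.3]), np.float64(45.0))
```

Emit:
carry_out --pt "0 -50 -24 0 10" --pt "0 -100 -48 0 20" --pt "0 -150 -72 0 30" --pt "0 -200 -96 0 40" --pt "0 -250 -120 0 50" --pt "0 -297 -142 0 60" --pt "0 -318 -190 0 68" --pt "0 -339 -238 0 76" --pt "0 -360 -286 0 84" --pt "0 -381 -334 0 86"

```text
time: 1.35
tool_pos: [415.4, 92.2, 226.3]
tcp_rot: [-3.141, 0.001, 1.397]
contact_force: [1.2, 0.4, 0.7]
grip_width: 91.9
```

Run:
```python
from h import *
print(plan([452,-104,195],np.radians(80.3)),plan([452,-104,146],np.radians(80.3)),bot.get_obs()['tool_pos'])
```

```text
(array([-186.9,   70.1,   31.6]), np.float64(-0.3)) (array([-186.8,   70.1,   80.6]), np.float64(-0.3)) [415.38346382  92.23888224 226.34027176]
```

Emit:
carry_out --pt "0 -50 18 0 0" --pt "0 -100 37 0 0" --pt "0 -145 54 0 0" --pt "0 -187 70 0 0" --pt "0 -187 70 5 0" --pt "0 -187 70 10 0" --pt "0 -187 70 10 0"

```text
time: 2.22
tool_pos: [451.4, -102.8, 216.0]
tcp_rot: [-3.14, 0.001, 1.398]
contact_force: [-1.0, -0.3, -0.1]
grip_width: 91.6
```

Run:
```python
from h import *
c=snap('scene','scene1');cv2.imwrite('pics/s1z.png',cv2.resize(c['color'][130:270,150:370],None,fx=3.6,fy=3.6,interpolation=cv2.INTER_CUBIC)[:,:,::-1])
print(plan([452,-104,146],np.radians(80.3)),bot.get_obs()['tool_pos'])
```

```text
(array([-0.9,  0.6, 70.4]), np.float64(-0.2)) [ 451.63576784 -102.91661293  216.36520409]
```

View pics/s1z.png

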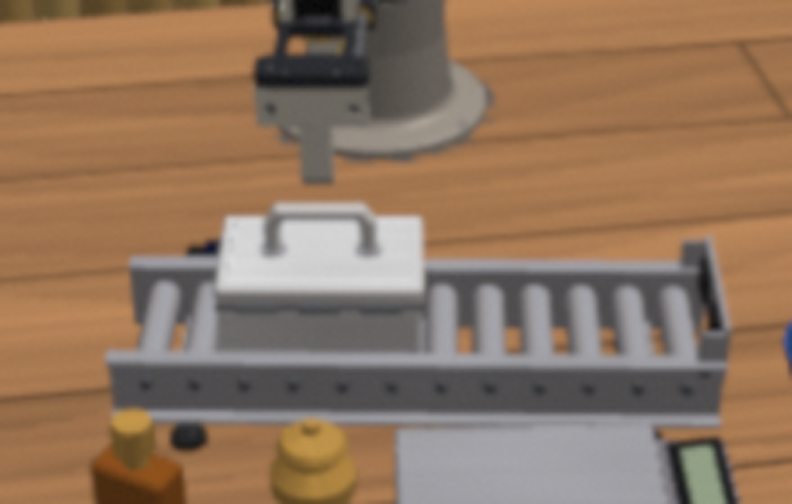

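The gripper finger at crop (317,165) is directly above the handle bar's middle at (322,212). I'll descend and close.

Emit:
carry_out --pt "0 0 0 20 0" --pt "0 0 0 40 0" --pt "0 0 0 56 0" --pt "0 0 0 66 0" --pt "0 0 0 69 0" --pt "0 0 0 69 0" --pt "1 0 0 69 0" --pt "1 0 0 69 0" --pt "1 0 0 69 0" --pt "1 0 0 69 0"

```text
time: 3.52
tool_pos: [451.6, -103.0, 147.5]
tcp_rot: [-3.141, 0.001, 1.398]
contact_force: [-0.3, 0.2, -0.4]
grip_width: 56.5
```

Emit:
carry_out --pt "1 0 0 0 0" --pt "1 0 0 0 0" --pt "1 0 0 0 0"

```text
time: 3.9
tool_pos: [451.6, -103.0, 147.4]
tcp_rot: [-3.14, 0.001, 1.398]
contact_force: [0.5, -0.4, -0.4]
grip_width: 26.5
```

Run:
```python
from h import *
o=bot.get_obs();print(o['tool_pos'],o['contact_force'],o['moment'],o['grip_width'])
a=np.radians(80.1)
for d in(150,190,210): print(d,plan(o['tool_pos']+d*np.array([np.cos(a),np.sin(a),0]),a))
```

```text
[ 451.56487017 -103.02795848  147.43472882] [ 0.4859953  -0.43591005 -0.36507822] [-0.13846041  0.09596928  0.01427675] 26.45592441280243
150 (array([150. ,   0. ,  -0.2]), np.float64(0.0))
190 (array([190. ,   0. ,  -0.2]), np.float64(0.0))
210 (array([ 2.1e+02,  0.0e+00, -2.0e-01]), np.float64(0.0))
```

Emit:
carry_out --pt "1 0 0 0 0" --pt "1 0 0 0 0" --pt "1 0 0 0 0" --pt "1 0 0 0 0" --pt "1 0 0 0 0"

```text
time: 4.53
tool_pos: [451.8, -103.1, 147.5]
tcp_rot: [-3.141, 0.001, 1.398]
contact_force: [2.5, -0.3, -0.9]
grip_width: 10.9
```

Emit:
carry_out --pt "1 8 0 0 0" --pt "1 22 0 0 0" --pt "1 40 0 0 0" --pt "1 60 0 0 0" --pt "1 80 0 0 0" --pt "1 100 0 0 0" --pt "1 120 0 0 0" --pt "1 138 0 0 0" --pt "1 150 0 0 0" --pt "1 150 0 0 0"

```text
time: 5.78
tool_pos: [477.5, 45.7, 147.4]
tcp_rot: [-3.141, 0.001, 1.4]
contact_force: [2.2, -0.4, -0.5]
grip_width: 11.1
```

Run:
```python
from h import *
c=snap('top','top2');W=cloud(c);Z=W[...,2]
cv2.imwrite('pics/t2z.png',cv2.resize(c['color'][140:290,170:390],None,fx=3.6,fy=3.6,interpolation=cv2.INTER_CUBIC)[:,:,::-1])
c=snap('scene','scene2');cv2.imwrite('pics/s2z.png',cv2.resize(c['color'][130:270,150:370],None,fx=3.6,fy=3.6,interpolation=cv2.INTER_CUBIC)[:,:,::-1])
```

```text
(no output)
```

View pics/s2z.png

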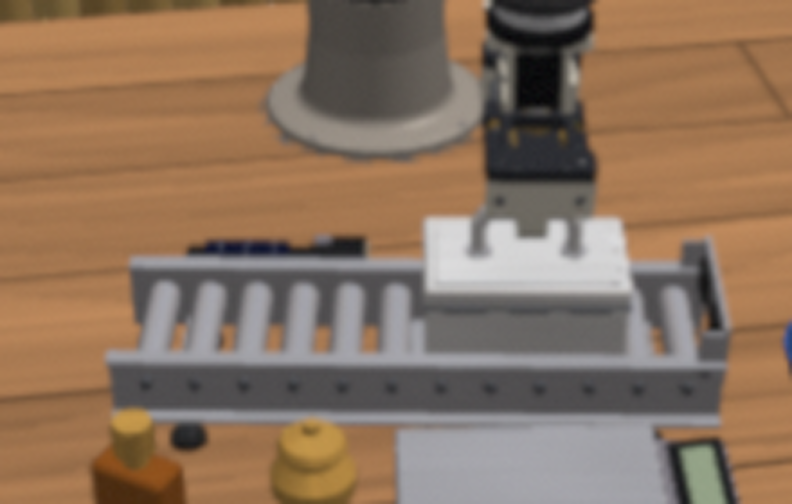

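The box (crop x 425–630) has rolled with the gripper and is about 60 mm short of the stop (crop x ≈ 705). I'll approach the rest slowly.

Emit:
carry_out --pt "1 10 0 0 0" --pt "1 22 0 0 0" --pt "1 34 0 0 0" --pt "1 42 0 0 0" --pt "1 47 0 0 0" --pt "1 50 0 0 0" --pt "1 50 0 0 0"

```text
time: 6.75
tool_pos: [486.1, 94.1, 147.3]
tcp_rot: [-3.141, 0.001, 1.399]
contact_force: [0.5, 0.6, 2.4]
grip_width: 10.8
```

Emit:
carry_out --pt "1 2 0 0 0" --pt "1 4 0 0 0" --pt "1 6 0 0 0" --pt "1 6 0 0 0"

```text
time: 7.25
tool_pos: [487.2, 100.2, 147.3]
tcp_rot: [-3.141, 0.001, 1.399]
contact_force: [2.0, 0.4, 1.1]
grip_width: 11.2
```

Emit:
carry_out --pt "1 1 0 0 0" --pt "1 2 0 0 0" --pt "1 3 0 0 0" --pt "1 3 0 0 0"

```text
time: 7.75
tool_pos: [487.7, 103.3, 147.4]
tcp_rot: [-3.141, 0.001, 1.399]
contact_force: [2.2, -0.0, 0.6]
grip_width: 10.8
```

Emit:
carry_out --pt "1 1 0 0 0" --pt "1 2 0 0 0" --pt "1 3 0 0 0" --pt "1 3 0 0 0"

```text
time: 8.25
tool_pos: [487.6, 105.5, 147.4]
tcp_rot: [-3.14, 0.003, 1.399]
contact_force: [-1.5, -4.9, 4.2]
grip_width: 10.9
```

Contact is felt (Fy −5 N) at 211 mm of travel, against a predicted 210. I'll push slightly more and check.

Emit:
carry_out --pt "1 1.5 0 0 0" --pt "1 1.5 0 0 0" --pt "1 1.5 0 0 0"

```text
time: 8.62
tool_pos: [487.4, 105.7, 147.4]
tcp_rot: [-3.139, 0.005, 1.399]
contact_force: [-1.3, -7.1, 3.9]
grip_width: 11.0
```

Run:
```python
from h import *
c=snap('scene','scene3');a=cv2.resize(c['color'][160:250,220:370],None,fx=4,fy=4,interpolation=cv2.INTER_CUBIC)
c=snap('top','top3');cv2.imwrite('pics/s3z.png',a[:,:,::-1])
```

```text
(no output)
```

View pics/s3z.png

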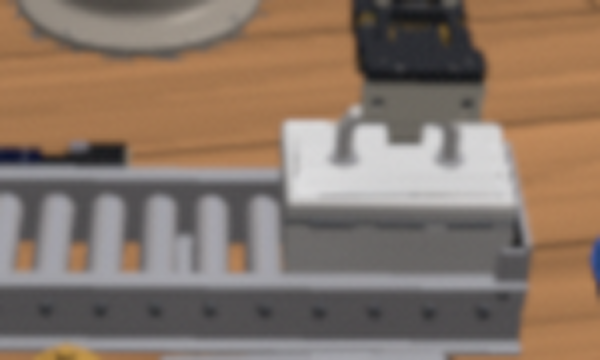

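The box's end (crop x ≈ 520) is flush with the stop plate and it still sits between the channels. Next I lift, and measure the pan in the second view.

Emit:
carry_out --pt "1 -1.5 0 0 0" --pt "1 -1.5 0 0 0" --pt "1 -2 0 -8 0" --pt "1 -2 0 -20 0" --pt "1 -2 0 -35 0" --pt "1 -2 0 -50 0" --pt "1 -2 0 -62 0" --pt "1 -2 0 -70 0" --pt "1 -2 0 -70 0"

```text
time: 9.85
tool_pos: [487.4, 104.1, 217.9]
tcp_rot: [-3.14, 0.005, 1.399]
contact_force: [0.1, 0.2, -6.3]
grip_width: 11.1
```

Run:
```python
from h import *
c=dict(np.load('scene0.npz'));W=cloud(c);Z=W[...,2]
m=(abs(Z-46)<7)&(abs(W[...,0]-646)<130)&(abs(W[...,1]-17)<140)&(W[...,0]>545)
m=cv2.morphologyEx(m.astype(np.uint8),cv2.MORPH_OPEN,np.ones((3,3)))
n,l,s,ct=cv2.connectedComponentsWithStats(m);k=1+np.argmax(s[1:,4]);P=W[l==k]
print(cv2.minAreaRect(P[:,:2].astype(np.float32)),np.median(P[:,2]))
c=snap('scene','scene4');W=cloud(c);Z=W[...,2]
cv2.imwrite('pics/s4z.png',cv2.resize(c['color'][100:300,180:400],None,fx=3,fy=3,interpolation=cv2.INTER_CUBIC)[:,:,::-1])
print(plan([646,16.5,217],np.radians(81.5)),plan([646,16.5,127],np.radians(81.5)),bot.get_obs()['contact_force'],bot.get_obs()['moment'])
```

```text
((649.24609375, 12.082954406738281), (183.69874572753906, 155.8695526123047), 81.59717559814453) 46.72940647422786
(array([-59.1, 171.5,   0.2]), np.float64(-1.4)) (array([-58.6, 171.7,  90.2]), np.float64(-1.4)) [-1.26384912 -0.86519274 -6.1259149 ] [-0.0158445 -0.0117957 -0.0079154]
```

View pics/s4z.png

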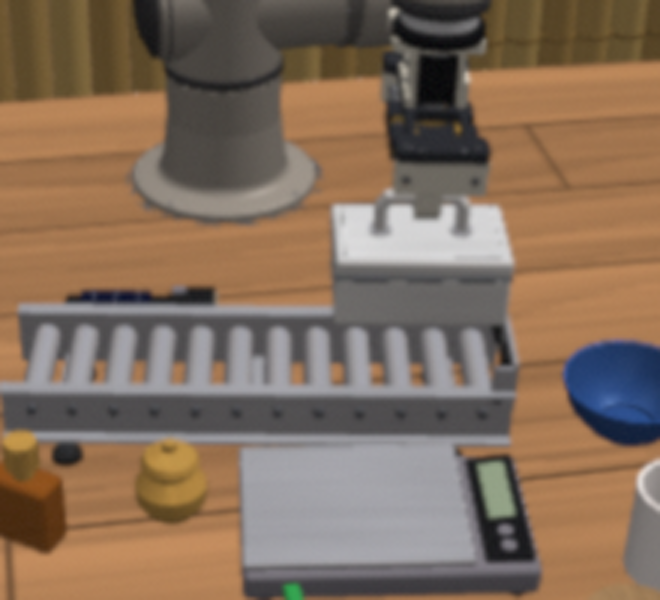

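The box hangs level above the track. The scene view's pan estimate carries the same roughly (+4,−4) mm bias as it did for the handle, so I use the top-view values. I'll move sideways first, then along.

Emit:
carry_out --pt "1 0 8 0 0" --pt "1 0 26 0 0" --pt "1 0 48 0 0" --pt "1 0 72 0 0" --pt "1 -8 96 0 0" --pt "1 -22 120 0 0" --pt "1 -38 144 0 -1" --pt "1 -52 162 0 -1.5" --pt "1 -58 170 0 -1.5" --pt "1 -59 171.5 0 -1.5"

```text
time: 11.15
tool_pos: [646.1, 16.3, 216.3]
tcp_rot: [-3.137, 0.005, 1.424]
contact_force: [-0.3, 0.3, -5.7]
grip_width: 11.3
```

Emit:
carry_out --pt "1 0 0 10 0" --pt "1 0 0 24 0" --pt "1 0 0 38 0" --pt "1 0 0 50 0" --pt "1 0 0 60 0" --pt "1 0 0 67 0" --pt "1 0 0 70 0" --pt "1 0 0 70 0"

```text
time: 12.15
tool_pos: [645.8, 16.0, 146.4]
tcp_rot: [-3.138, 0.005, 1.424]
contact_force: [-0.0, 0.8, -5.7]
grip_width: 10.8
```

Run:
```python
from h import *
c=snap('scene','scene5')
cv2.imwrite('pics/s5z.png',cv2.resize(c['color'][130:310,180:400],None,fx=3.3,fy=3.3,interpolation=cv2.INTER_CUBIC)[:,:,::-1])
print(plan([646,16.5,127],np.radians(81.5)),bot.get_obs()['contact_force'])
c=snap('top','top5')
```

```text
(array([ 0.6,  0. , 19.7]), np.float64(0.1)) [-0.40563786 -1.32276148 -5.7254419 ]
```

View pics/s5z.png

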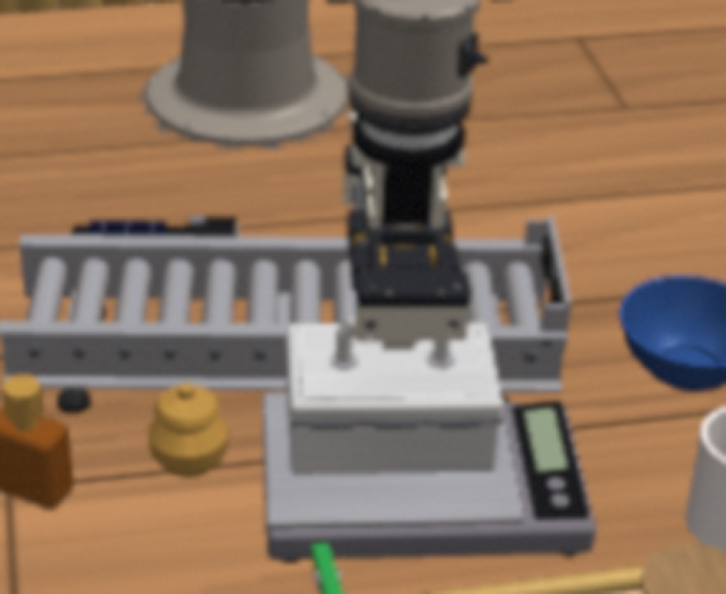

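The box hangs level and centred over the pan. Contact is expected at TCP z ≈ 128.4, so I'll lower 18 mm slowly.

Emit:
carry_out --pt "1 0 0 4 0" --pt "1 0 0 8 0" --pt "1 0 0 11 0" --pt "1 0 0 13.5 0" --pt "1 0 0 15.5 0" --pt "1 0 0 17 0" --pt "1 0 0 17.5 0" --pt "1 0 0 17.5 0"

```text
time: 13.25
tool_pos: [646.0, 15.9, 129.3]
tcp_rot: [-3.139, 0.005, 1.424]
contact_force: [-0.3, 0.3, -5.8]
grip_width: 11.2
```

Emit:
carry_out --pt "1 0 0 0.5 0" --pt "1 0 0 1 0" --pt "1 0 0 1 0"

```text
time: 13.62
tool_pos: [646.2, 15.8, 128.6]
tcp_rot: [-3.139, 0.005, 1.424]
contact_force: [0.4, 0.0, -4.4]
grip_width: 11.2
```

Emit:
carry_out --pt "1 0 0 0.5 0" --pt "1 0 0 1 0" --pt "1 0 0 1 0"

```text
time: 14.0
tool_pos: [646.6, 15.8, 128.4]
tcp_rot: [-3.141, 0.005, 1.424]
contact_force: [-0.3, -0.0, 2.4]
grip_width: 11.1
```

The force reversed to +2.4 N, so the weight is on the pan. I'll open and wait.

Emit:
carry_out --pt "0 0 0 0 0" --pt "0 0 0 0 0" --pt "0 0 0 0 0" --pt "0 0 0 0 0" --pt "0 0 0 0 0" --pt "0 0 0 0 0" --pt "0 0 0 0 0" --pt "0 0 0 0 0" --pt "0 0 0 0 0" --pt "0 0 0 0 0"

```text
time: 15.25
tool_pos: [646.5, 15.8, 128.4]
tcp_rot: [-3.141, 0.005, 1.424]
contact_force: [-0.0, 0.5, -0.0]
grip_width: 91.7
```

Emit:
carry_out --pt "0 0 0 -5 0" --pt "0 0 0 -20 0" --pt "0 0 0 -45 0" --pt "0 0 0 -75 0" --pt "0 0 0 -100 0" --pt "0 -25 -40 -120 0" --pt "0 -25 -90 -120 0" --pt "0 -25 -140 -120 0" --pt "0 -25 -180 -120 0" --pt "0 -25 -180 -120 0"

```text
time: 16.5
tool_pos: [463.3, 18.3, 250.5]
tcp_rot: [3.141, 0.005, 1.425]
contact_force: [0.2, -0.3, 0.3]
grip_width: 92.3
```

Run:
```python
from h import *
c=snap('top','top6');W=cloud(c);Z=W[...,2]
cv2.imwrite('pics/t6.png',c['color'][:,:,::-1])
for nm,lo,hi in(('lid',104,118),('handle',138,160)):
    m=(Z>lo)&(Z<hi)&(abs(W[...,0]-646)<80)&(abs(W[...,1]-17)<90)
    P=W[m];print(nm,m.sum(),cv2.minAreaRect(P[:,:2].astype(np.float32)),np.median(P[:,2]))
print(bot.get_obs()['time'],bot.get_obs()['contact_force'])
c=snap('scene','scene6')
```

```text
lid 1608 ((643.9983520507812, 16.340721130371094), (150.2899627685547, 102.14093017578125), 81.13182067871094) 111.43538626107932
handle 116 ((644.6648559570312, 16.177581787109375), (79.49850463867188, 13.407678604125977), 83.28717803955078) 148.6358163110864
16.55 [-0.29147341 -0.30984638  0.54922433]
```

View pics/t6.png

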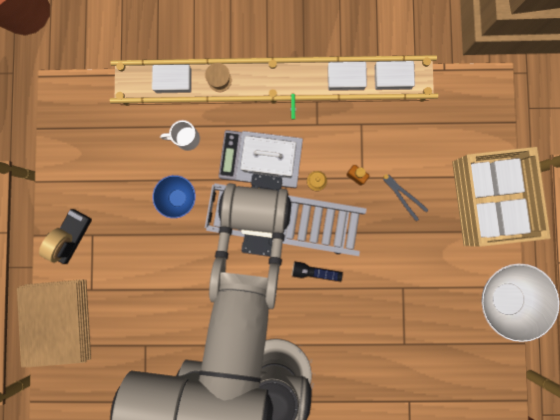

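View pics/scene6.png

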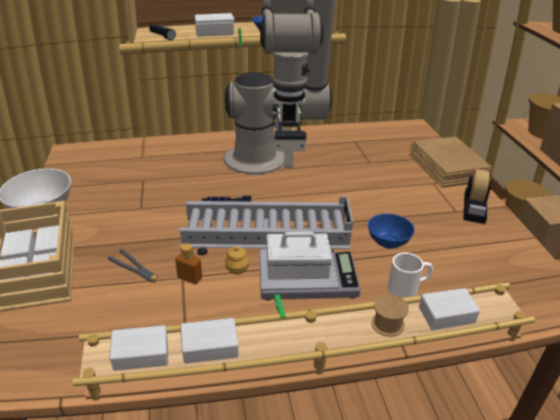

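The box stands level on the pan, with its lid at top-view pixel (268,157). It is within about 2 mm of the pan centre, and the bystanders look unmoved. I'll hand it in.

```bash
python3 -c "
from plant import bot
print(bot.close_job())"
```

```text
the job is handed in; nothing more can be done
None
```

I pinched the box by its handle and rolled it about 211 mm along the rollers until I felt it touch the end stop. I then lifted it 70 mm, carried it across and lowered it slowly onto the scale pan, let go and backed off. I handed the job in at about 16.6 s; it reports no verdict.

**Stop:** contact came at 211 mm of travel against 210 mm predicted from the image, with about 7 N of push. The picture showed the box's end flush with the stop plate.

**Pan:** in the last top view the lid centre is at (644, 16) mm and the pan centre at (646, 17) mm, about 2 mm apart. The lid is 111 mm above the table, as it should be with the box standing on the pan. The gripper is well clear, and the bystanders look unmoved; I checked that by eye, without measuring.

**Disagreement:** the scene camera placed both the box and the pan about 3–5 mm off from the top camera. The shift was in the same direction for both, so I used the top-view values for the placing. No check failed.

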